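# Spring open the graver case by its hidden catch

### The job

Open the graver case on the goldsmith's bench. Its catch is a pad sunk in a finger notch somewhere along the plain metal rail at the front: put a fingertip on the rail at one of its ends and, keeping it in touch, feel along the rail until you find the notch, then press the pad down inside it until the lid springs up, and take the hand away so that the lid stands fully open. Press lightly, pick nothing up, and leave the jar, the bur stand and the steel block where they are.

Things in the scene. Friction and masses are not known exactly. Their poses are not given: they have to be found in the camera images.
- case: Flat graver case, 210 mm deep (x), 300 mm wide (y), 52 mm high, fixed to the bench. Origin: centre of its underside. z is up; its -x side is the front, towards the robot. The front 28 mm of its depth is an aluminium rail; behind it, after a 2 mm gap, lies the flat grey lid, its top level with the rail's.
- front_rail (a point): Middle of the rail's flat top, 52 mm above the bench, axes as the case's. The top reaches 14 mm to the front and back and 150 mm to either side along y. One notch is cut in it, 48 mm wide along y, right across the rail and open at the front, upright sides; its middle lies up to 45 mm to either side of this point, unknown. Otherwise smooth (seams under 0.5 mm).
- catch (a joint): The catch pad, m: 0 at rest, 0.006 pressed straight down. It is the floor of the notch (26 x 46 mm, same metal), 8 mm below the rail's top at rest. Its spring takes 3 N to start and 8 N fully down; it frees the lid at about 0.003 and comes back up when let go.
- lid (a joint): Lid angle, rad: 0 shut, 1.35 fully open. Hinged along the case's far (+x) edge at its top; front edge 180 mm from the hinge. Locked while the catch is up; once freed, its spring raises it by itself in about a second. It pushes only lightly (about 3 N) on anything in its way and goes on when that is gone.
- jar: Small glass jar with a white cap, 56 mm across, 75 mm high, loose, standing left (+y) of the case. Origin at the centre of its underside.
- bur_stand: Round dark wooden stand with upright steel burs, 68 mm across, about 75 mm high, loose, standing right (-y) of the case. Origin at the centre of its underside.
- bench_block: Square steel block, 65 x 65 x 20 mm, loose, lying right (-y) of the case. Origin at the centre of its underside.
There are look-alikes about, which are no part of the job. Of the things that look like the part that bears catch, take the one that is nearest to the robot's base at the start.

How it is judged (in metres and radians):
On the way, in this order (a step that is already met when the one before it is completed fails the run):
1. a fingertip touches the front rail at one of its ends (100 mm or more from its middle), the lid still shut (contact force between the fingers and case above 0.3 N and (y of the grasp point in the frame of front_rail between 0.1 and 0.17 m or y of the grasp point in the frame of front_rail between -0.17 and -0.1 m) and x of the grasp point in the frame of front_rail between -0.045 and 0.03 m and value of joint lid below 0.05 rad), for 0.05 s.
2. a fingertip touches the rail further in on its way to the notch (92 mm or less from its middle) (contact force between the fingers and case above 0.3 N and (y of the grasp point in the frame of front_rail between 0.055 and 0.092 m or y of the grasp point in the frame of front_rail between -0.092 and -0.055 m) and x of the grasp point in the frame of front_rail between -0.045 and 0.03 m and value of joint lid below 0.05 rad), for 0.05 s.
3. the catch pad in the notch is pressed down (over 2.5 mm), by the fingertips (value of joint catch above 0.0025 m and contact force between the fingers and anything else above 1 N), for 0.05 s.
At the end, for the whole second after the job is handed in: The lid stands open (beyond 1.2 rad of 1.35) and the catch pad is back up (within 1 mm) (value of joint lid above 1.2 rad and value of joint catch below 0.001 m); the robot touches nothing.
It fails at once if the fingers press on anything with more than 50 N (contact force between the fingers and anything else above 50 N).
It fails at once if the jar is moved (30 mm) (distance of jar from where it was at the start of the episode above 0.03 m).
It fails at once if the bur stand is moved (30 mm) (distance of bur_stand from where it was at the start of the episode above 0.03 m).
It fails at once if the steel block is moved (30 mm) (distance of bench_block from where it was at the start of the episode above 0.03 m).
It also fails if it takes over 56 s, if anything falls off the work surface, if the arm or the gripper's body presses on something with over 40 N, if the wrist force passes 120 N, or if a joint passes its speed limit or range.

### The arm

A 6-joint arm with a two-finger parallel gripper is mounted at the origin on the work surface. World frame = base frame: x ahead of the robot, y to its left, z up, the work surface at z = 0. Lengths are in mm, angles in rad, forces in N, time in s.
With the tool pointing down it reaches from about 275 to 750 mm from the base axis. Payload 10.2 kg.
Tool frame: the origin (TCP) lies at the very end of the fingers, on their centre line; the grasp point (between the pads) lies 19 mm behind it; z points along the fingers, y is the line along which they close (so a half turn about z gives the same grasp; the last joint's range is limited). The gripper opens to 85 mm and grips with 20 to 120 N. Pads are 22 mm wide; open, the fingers measure 114 mm over their backs; the gripper's body (76 mm by 85 mm) begins 54 mm behind the grasp point. The pads swing forward as they close: fully open they stand 13 mm farther back than shut.
Start: joints at [1.005, 0.313, 1.498, -0, 1.331, -0.223], TCP at [176.479, 494.456, 231.294] pointing down, gripper open.
Joint ranges: [-2.94, 2.94], [-0.97, 2.17], [0.19, 2.56], [-1.23, 4.37], [0.02, 3.11], [-2.88, 2.88]. Speed limits (rad/s): [2.39, 2.39, 3.01, 3.14, 3.14, 3.14].

### API

Orientations are given as a unit quaternion [w, x, y, z].
In Python, from rig import ctrl gives the robot as it stands.
- The arm moves only by the tool step_arm, never from a script. Its argument "increments" is a list of rows, each a list of 3 entries, a list of its own where there are three numbers: the shift along the tool's x, y, z in cm, then the turn, a rotation vector about the tool's x, y, z in degrees, then the opening in per cent of the stroke, from 0 (shut) to 100 (fully open). A call has 1 to 8 rows; each row is the pose to reach, as a shift and turn from the pose commanded when the call began, along the tool's axes at that moment; what a row does not reach only later rows make up. A row lasts 1/8 s, in which the tool goes at most 62.5 mm and 10.7 degrees, less where a joint would pass 70% of its speed; a pose out of reach is approached as far as the arm can. A call with a gripper value outside its range is refused whole. The fingers move at their own pace and stop on an object; "squeeze" is the grip in N (left out, the last holds). Time passes only in rows, so rows that repeat a pose let the fingers close. It gives the time, the measured TCP pose, the force, the opening and the grip force at its end, in the units of the state.
- ctrl.sense(): the state, without advancing time (a new reading comes with each control period).
- ctrl.capture(name): name is "side" or "top"; returns a dict with "img" (384x512x3 uint8, red, green, blue), "fx", "fy", "cx", "cy" (pixels), "k1" (the pictures are not rectified: a ray, as slopes to the right and down, at radius r is drawn at 1 + k1 r^2 times it, then the intrinsics apply), "extrinsics" (4x4, takes a point from camera to world coordinates). Camera axes: x right, y down, z forward; pixel columns grow to the right and rows downward; lengths in mm; the calibration is good to about 2 mm. A picture is of the moment at which its call begins. There is no depth.
- ctrl.finish_job(): hands the job in; it is judged then, once.
The state is a dict: "time_s": time; "joints": joint angles; "dq": joint speeds; "tau": joint torques, N m; "eef_pos": TCP position; "ee_rot": TCP orientation; "force": force on the tool from outside, world axes, zero at the start; "wrist_torque": the same for the moment, N m; "grip_width": opening from 0.0 (shut) to 1.0 (fully open); "grip_force": force on a finger pad.
Only numpy, scipy, OpenCV 4.12 (cv2) and the standard library are available. Lean on these libraries where they do the work, as an engineer would, in place of code of your own. Each camera call takes 0.05 s, during which the arm holds its last target. There are 200 camera calls.

## Working session

There is one attempt and no reset: what is moved stays moved. The work goes in short steps, Python scripts to look and compute and a tool call to move; the robot and the scene stay as the last step left them, time stands still between calls to the robot, and variables do not carry over. Pictures are saved under pics/ and viewed, at most 10 in all, crops included, and the job is handed in when it is done.

Besides the shell and the picture viewer there is one more tool, called after "Emit:" by a JSON object that holds its "method" and its "body", one argument or row to a line. step_arm: Moves the arm, as the interface text tells. Its arguments: {"type":"object","properties":{"increments":{"type":"array"},"squeeze":{"type":"number"}},"required":["increments"]}

```bash
mkdir -p pics; cat > h.py <<'E'
import numpy as np, cv2
from rig import ctrl
def cap(n,f):
    c=ctrl.capture(n); cv2.imwrite(f,cv2.cvtColor(c['img'],cv2.COLOR_RGB2BGR)); np.save(n+'.npy',{k:v for k,v in c.items()},allow_pickle=True); return c
def load(n): return np.load(n+'.npy',allow_pickle=True).item()
def ray(c,u,v):
    d=np.array([(u-c['cx'])/c['fx'],(v-c['cy'])/c['fy']]); s=d.copy()
    for _ in range(20): s=d/(1+c['k1']*(s@s))
    E=np.array(c['extrinsics']); return E[:3,3],E[:3,:3]@np.r_[s,1]
def at_z(c,u,v,z):
    o,d=ray(c,u,v); return o+d*(z-o[2])/d[2]
def proj(c,p):
    E=np.array(c['extrinsics']); q=E[:3,:3].T@(np.array(p)-E[:3,3]); s=q[:2]/q[2]; s=s*(1+c['k1']*(s@s))
    return s[0]*c['fx']+c['cx'],s[1]*c['fy']+c['cy']
E
python3 - <<'E'
from h import *
a=cap('top','pics/top.png');b=cap('side','pics/side.png')
s=ctrl.sense();print(s['time_s'],s['ee_rot'],s['eef_pos'],s['force'])
E
```

```text
0.1 [-2.11887690e-04  1.70558296e-01  9.85347431e-01 -5.13652222e-04] [176.35354409 494.24898525 230.81128497] [-0.39872809  0.2209737  -1.07837961]
```

View pics/top.png

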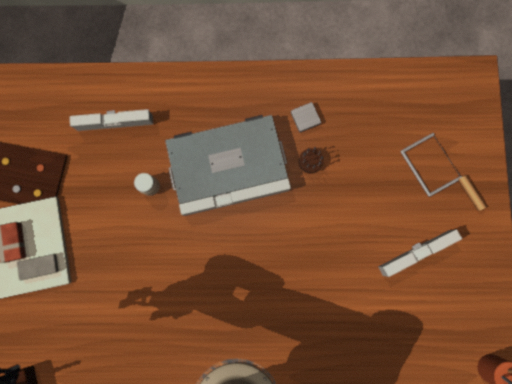

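View pics/side.png

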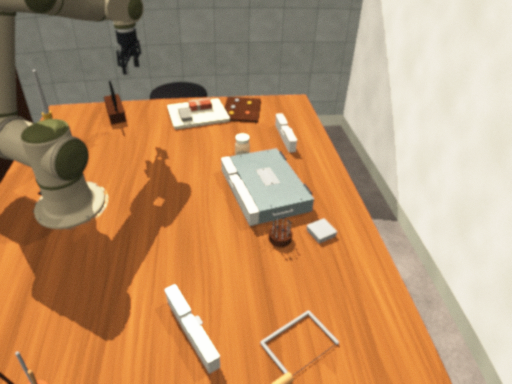

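The top view shows three notched metal rails: one on the grey case at (235,197), and loose bars at (110,120) and (420,253). The rail on the case fits, because it has the lid behind it and is nearest the base at about (237,375). The jar is at (146,184), the bur stand at (313,160) and the block at (306,117). I'll confirm this in an enlarged crop.

```bash
python3 - <<'E'
from h import *
c=load('top'); im=cv2.cvtColor(c['img'],cv2.COLOR_RGB2BGR)
cv2.imwrite('pics/crop.png',cv2.resize(im[105:225,140:300],None,fx=5,fy=5,interpolation=cv2.INTER_CUBIC))
for u,v in [(110,120),(420,253)]: print(at_z(c,u,v,52).round(0))
print(np.round(proj(c,[0,0,0])), np.array(c['extrinsics'])[:3,3])
E
```

```text
[761. 341.  52.]
[ 392. -482.   52.]
[236. 407.] [ 401.95176749  -67.24772939 1235.48488405]
```

View pics/crop.png

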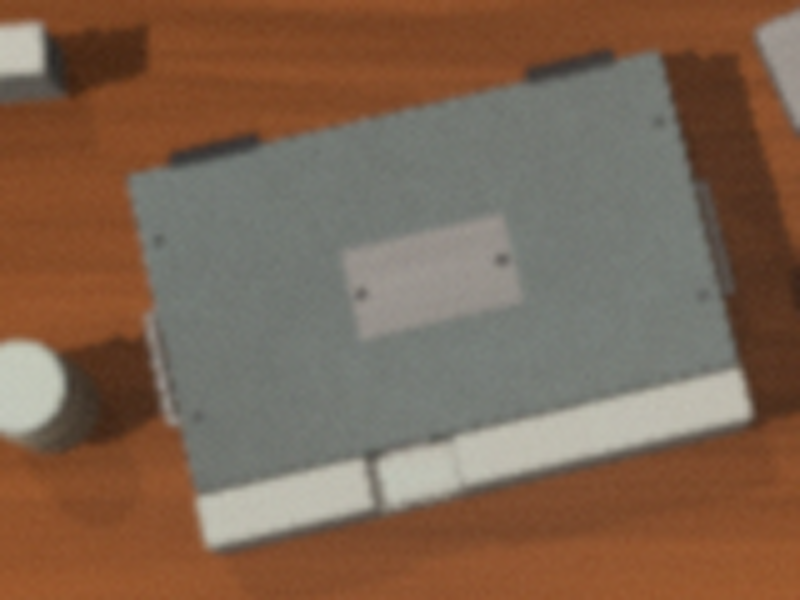

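The crop confirms the case. Rail top corners are at about (197,493), (207,546), (745,368) and (753,414) in the crop. The notch appears between crop columns 372 and 460, left (+y) of the middle.

```bash
python3 - <<'E'
from h import *
from scipy.spatial.transform import Rotation as R
c=load('top')
f=lambda x,y,z=52: at_z(c,140+(x+.5)/5-.5,105+(y+.5)/5-.5,z)
lb,lf,rb,rf=f(197,493),f(207,546),f(745,368),f(753,414)
bl,br=f(128,177),f(660,52)
print('len',np.linalg.norm(lb-rb),np.linalg.norm(lf-rf),'w',np.linalg.norm(lb-lf),np.linalg.norm(rb-rf),'depth',np.linalg.norm(bl-lf),np.linalg.norm(br-rf))
m=(lb+lf+rb+rf)/4; yv=(lb+lf-rb-rf); yv/=np.linalg.norm(yv); xv=np.array([yv[1],-yv[0],0])
print('mid',m,'yaw deg',np.degrees(np.arctan2(-yv[0],yv[1])),'xv',xv,'yv',yv)
for p in [(375,482),(462,463)]: print('notch y',(f(*p)-m)@yv)
for n,p,z in [('jar',(20,385),75),]: q=f(*p,z)-m; print(n,q@xv,q@yv)
print('bur',[(at_z(c,313,160,40)-m)@w for w in (xv,yv)])
s=load('side'); 
for a in (lb,lf,rb,rf): print(np.round(proj(s,a)))
r=ctrl.sense()['ee_rot']; M=R.from_quat(np.r_[r[1:],r[0]]).as_matrix(); print(M.round(3))
print('ends +y/-y at 125:',m+yv*125,m-yv*125)
E
```

```text
len 301.37394697638337 300.19480937193174 w 29.060653804048464 25.286460310292824 depth 207.6039242695564 206.38774136140418
mid [547.29208439  -1.88909114  52.        ] yaw deg 12.646533827792386 xv [0.97573927 0.21893578 0.        ] yv [-0.21893578  0.97573927  0.        ]
notch y 55.903544376520244
notch y 8.264125453709298
jar 89.03757094044235 225.98241950106245
bur [np.float64(47.740948153387), np.float64(-229.06167066324866)]
[228. 156.]
[220. 158.]
[257. 212.]
[249. 213.]
[[-0.942  0.336 -0.001]
 [ 0.336  0.942 -0.001]
 [ 0.    -0.001 -1.   ]]
ends +y/-y at 125: [519.92511211 120.07831774  52.        ] [ 574.65905667 -123.85650002   52.        ]
```

Reach, sizes (about 301 x 27 mm, depth 207) and the side-view projection all agree. The notch estimate is y≈+8 to +56, so I'll start at the +y end. First I shut the gripper and move over that end at height.

Emit:
{"method": "step_arm", "body": {
  "increments": [
    [[-5,-2.7,0],[0,0,-4],0],
    [[-10,-5.3,0],[0,0,-8],0],
    [[-15,-8,0],[0,0,-12],0],
    [[-20,-10.7,0],[0,0,-16],0],
    [[-25,-13.4,0],[0,0,-20],0],
    [[-30,-16,0],[0,0,-24],0],
    [[-35,-18.7,0],[0,0,-28],0],
    [[-40,-21.4,0],[0,0,-32.3],0]
  ],
  "squeeze": 20
}}

```text
time_s: 1.1
eef_pos: [482.2, 156.9, 231.1]
ee_rot: [-0.0, -0.111, 0.994, 0.0]
force: [0.6, 0.8, 1.3]
grip_width: -0.003
grip_force: 0.0
```

Emit:
{"method": "step_arm", "body": {
  "increments": [
    [[-1.3,-2.3,2],[0,0,0],0],
    [[-2.6,-4.6,5],[0,0,0],0],
    [[-2.6,-4.6,9],[0,0,0],0],
    [[-2.6,-4.6,13],[0,0,0],0],
    [[-2.6,-4.6,16],[0,0,0],0],
    [[-2.6,-4.6,16.5],[0,0,0],0],
    [[-2.6,-4.6,16.5],[0,0,0],0]
  ]
}}

```text
time_s: 1.98
eef_pos: [517.1, 119.3, 67.0]
ee_rot: [0.0, -0.11, 0.994, -0.0]
force: [0.0, 0.2, 0.6]
grip_width: 0.003
grip_force: 0.0
```

```bash
cat > st.py <<'E'
from h import *
m=np.array([547.29,-1.89,52]);xv=np.array([.9757,.2189,0]);yv=np.array([-.2189,.9757,0])
s=ctrl.sense();p=np.array(s['eef_pos']);d=p-m
print(s['time_s'],p.round(1),'rail x,y,z',round(d@xv,1),round(d@yv,1),round(d[2],1),np.round(s['force'],1))
E
python3 - <<'E'
import st
from h import *
s=cap('side','pics/s2.png')
cv2.imwrite('pics/s2c.png',cv2.resize(cv2.cvtColor(s['img'],cv2.COLOR_RGB2BGR)[70:230,150:330],None,fx=3.7,fy=3.7,interpolation=cv2.INTER_CUBIC))
E
```

```text
1.975 [517.1 119.3  67. ] rail x,y,z -2.9 124.9 15.0 [0.  0.2 0.6]
```

View pics/s2c.png

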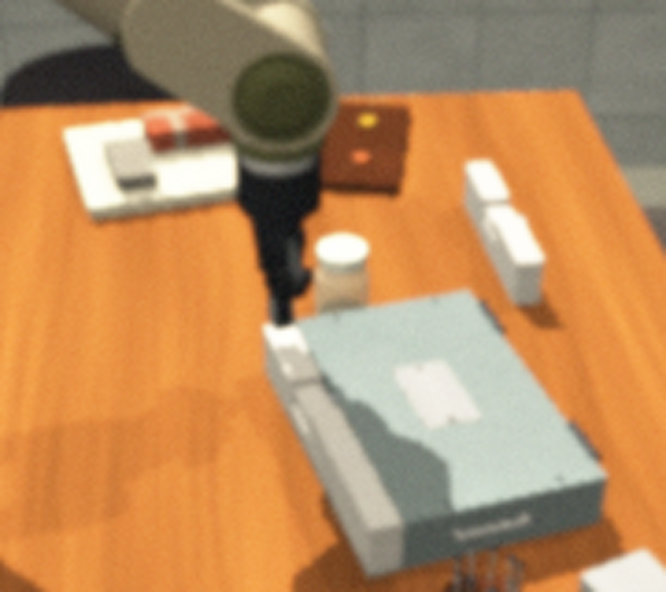

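The crop shows the closed fingertip at (282,320), just above the far (+y) end of the rail. The notch lies nearby at about (300,365). Next I lower gently.

Emit:
{"method": "step_arm", "body": {
  "increments": [
    [[0,0,0.8],[0,0,0],0],
    [[0,0,1.2],[0,0,0],0],
    [[0,0,1.4],[0,0,0],0],
    [[0,0,1.5],[0,0,0],0],
    [[0,0,1.55],[0,0,0],0]
  ]
}}

```text
time_s: 2.65
eef_pos: [516.7, 119.3, 52.0]
ee_rot: [0.0, -0.11, 0.994, -0.0]
force: [-6.8, -1.5, 15.7]
grip_width: -0.0
grip_force: 8.4
```

That is firm contact at z=52.0, exactly rail height. I'll ease off slightly and slide inwards.

Emit:
{"method": "step_arm", "body": {
  "increments": [
    [[0,0,-0.04],[0,0,0],0],
    [[0,-0.8,-0.04],[0,0,0],0],
    [[0,-1.6,-0.04],[0,0,0],0],
    [[0,-2.4,-0.04],[0,0,0],0],
    [[0,-3.2,-0.04],[0,0,0],0],
    [[0,-4.0,-0.04],[0,0,0],0],
    [[0,-4.5,-0.04],[0,0,0],0]
  ]
}}

```text
time_s: 3.52
eef_pos: [527.1, 75.8, 52.1]
ee_rot: [0.001, -0.11, 0.994, 0.0]
force: [-0.7, 4.8, 7.1]
grip_width: -0.003
grip_force: 3.4
```

```bash
python3 st.py
```

```text
3.525 [527.1  75.8  52.1] rail x,y,z -2.7 80.2 0.1 [-0.7  4.8  7.1]
```

Still in touch at y=80 with 7 N. I'll continue inwards with small steps to feel for the edge.

Emit:
{"method": "step_arm", "body": {
  "increments": [
    [[0,-0.5,0],[0,0,0],0],
    [[0,-1.0,0],[0,0,0],0],
    [[0,-1.5,0],[0,0,0],0],
    [[0,-2.0,0],[0,0,0],0],
    [[0,-2.4,0],[0,0,0],0]
  ]
}}

```text
time_s: 4.15
eef_pos: [532.1, 52.1, 51.6]
ee_rot: [0.0, -0.11, 0.994, 0.0]
force: [-1.0, 4.9, 5.6]
grip_width: 0.001
grip_force: 2.6
```

Emit:
{"method": "step_arm", "body": {
  "increments": [
    [[0,-0.4,0],[0,0,0],0],
    [[0,-0.8,0],[0,0,0],0],
    [[0,-1.2,0],[0,0,0],0]
  ]
}}

```text
time_s: 4.53
eef_pos: [534.4, 39.8, 50.9]
ee_rot: [-0.0, -0.11, 0.994, -0.0]
force: [0.1, -0.9, 0.2]
grip_width: -0.0
grip_force: 0.0
```

Emit:
{"method": "step_arm", "body": {
  "increments": [
    [[0,-0.3,0],[0,0,0],0],
    [[0,-0.6,0],[0,0,0],0],
    [[0,-0.6,0],[0,0,0],0]
  ]
}}

```text
time_s: 4.9
eef_pos: [535.8, 34.2, 51.2]
ee_rot: [-0.0, -0.11, 0.994, -0.0]
force: [-0.3, -0.4, -0.1]
grip_width: -0.002
grip_force: 0.0
```

```bash
python3 st.py
```

```text
4.9 [535.8  34.2  51.2] rail x,y,z -3.3 37.7 -0.8 [-0.3 -0.4 -0.1]
```

Contact was lost between y≈56 and 43, which matches a notch edge at 56 and so a notch centre near y≈32. I centre there and press down.

Emit:
{"method": "step_arm", "body": {
  "increments": [
    [[0,-0.6,0],[0,0,0],0],
    [[0,-0.6,0.4],[0,0,0],0],
    [[0,-0.6,0.7],[0,0,0],0],
    [[0,-0.6,0.9],[0,0,0],0],
    [[0,-0.6,1.0],[0,0,0],0]
  ]
}}

```text
time_s: 5.52
eef_pos: [537.0, 28.5, 41.4]
ee_rot: [-0.0, -0.11, 0.994, -0.0]
force: [-3.1, -0.3, 5.9]
grip_width: -0.002
grip_force: 2.9
```

```bash
python3 st.py
```

```text
5.525 [537.   28.5  41.4] rail x,y,z -3.4 31.9 -10.6 [-3.1 -0.3  5.9]
```

The pad is down about 2.6 mm with 6 N. I press a little more and hold briefly, then withdraw to the front (tool +x).

Emit:
{"method": "step_arm", "body": {
  "increments": [
    [[0,0,0.1],[0,0,0],0],
    [[0,0,0.2],[0,0,0],0],
    [[0,0,0.22],[0,0,0],0],
    [[0,0,0.22],[0,0,0],0]
  ]
}}

```text
time_s: 6.02
eef_pos: [537.0, 28.5, 39.3]
ee_rot: [-0.0, -0.11, 0.994, -0.0]
force: [-3.6, -0.7, 7.0]
grip_width: 0.005
grip_force: 3.3
```

Emit:
{"method": "step_arm", "body": {
  "increments": [
    [[0.3,0,-0.4],[0,0,0],0],
    [[1.5,0,-0.8],[0,0,0],0],
    [[4,0,-1.5],[0,0,0],0],
    [[8,0,-2.5],[0,0,0],0],
    [[12,0,-5],[0,0,0],0],
    [[15,0,-8],[0,0,0],0],
    [[16,0,-10],[0,0,0],0],
    [[16,0,-10],[0,0,0],0]
  ]
}}

```text
time_s: 7.02
eef_pos: [380.6, -6.7, 139.6]
ee_rot: [0.001, -0.11, 0.994, -0.0]
force: [-0.5, 0.3, -0.3]
grip_width: -0.003
grip_force: 0.0
```

Emit:
{"method": "step_arm", "body": {
  "increments": [
    [[0,0,0],[0,0,0],0],
    [[0,0,0],[0,0,0],0],
    [[0,0,0],[0,0,0],0],
    [[0,0,0],[0,0,0],0],
    [[0,0,0],[0,0,0],0],
    [[0,0,0],[0,0,0],0],
    [[0,0,0],[0,0,0],0],
    [[0,0,0],[0,0,0],0]
  ]
}}

```text
time_s: 8.02
eef_pos: [381.0, -6.5, 139.0]
ee_rot: [0.0, -0.11, 0.994, -0.0]
force: [0.3, -0.7, -0.8]
grip_width: -0.001
grip_force: 0.0
```

```bash
python3 - <<'E'
import st
from h import *
s=cap('side','pics/s3.png')
E
```

```text
8.025 [381.   -6.5 139. ] rail x,y,z -163.3 31.9 87.0 [ 0.3 -0.7 -0.8]
```

View pics/s3.png

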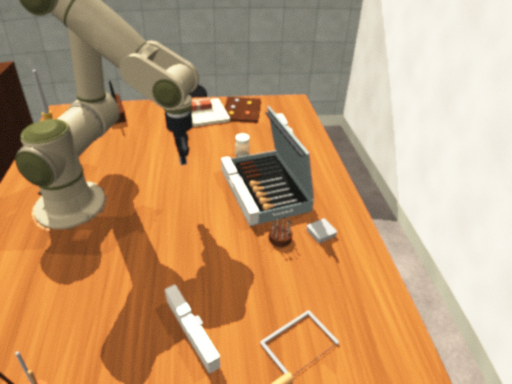

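The lid stands steeply open at (290,150). The hand is clear at (180,160), and the jar, bur stand and block are unmoved.

```bash
python3 -c "
from rig import ctrl
print(ctrl.finish_job())"
```

```text
the job is handed in; nothing more can be done
None
```

The case is open and the job is handed in at about 8 s of the 56 s allowed: I felt along the rail from its +y end, pressed the catch lightly in its notch and withdrew; no verdict came back.

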